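Load a battery pack into a test nest with a gravity catch

TASK

Load the black battery pack into the battery test nest. Set it down on the deck at the nest's open end, leading end forward, and slide it in so that its own front edge lifts the hanging catch; push on gently against the sprung contacts until the catch has dropped behind the pack, let it settle back against the catch and let go. Do not touch the nest with the gripper, do not force the contacts (they stand 18 N), and leave the multimeter, the screwdriver and the calliper where they lie.

Things in the scene. Friction and masses are not known exactly. Their poses are not given: they have to be found in the camera images.
- pack_mid (a point): Centre of the loose battery pack (0.2 kg): black rounded box, 57 mm wide (x), 71 long (y), 39 high (z); this point is half-way up. Its sloping leading end lies 37 mm along its -y (see pack_lead), its flat tail 33 mm along +y. Grip it across the width with the fingertips 10 to 15 mm above its underside, so that they pass over the nest's guide strips.
- pack_lead (a point): Middle of the pack's leading end, 37 mm from pack_mid along the pack's -y axis, same height. This end goes into the nest first; at the start it points away from the robot (within 50 degrees), as does the closed end of the nest (within 15 degrees).
- nest: Battery test nest fixed to the bench: slotted aluminium deck 300 mm long (x), 96 wide (y), top 12 mm above the bench; origin under its middle at bench level. The pack enters at the open -x end and slides along +x on y = 0, its own -y axis along the nest's +x. Two guide strips 6 mm high leave the pack about 1.5 mm play a side; they flare from x = -113 mm to the open end.
- nest_entry (a point): Where pack_mid should be when the pack is first set down on the deck: nest x = -105 mm, y = 0, 19.5 mm above the deck. The pack then lies at the open end, clear of the catch. Axes as the nest's.
- nest_far (a point): Middle of the deck's far (+x) end, on the deck. Before it stands a black head with four sprung brass pins 28 mm above the deck. The head is clamped anywhere within 50 mm: its place is not reported, feel for it. The pack meets the pins with pack_mid at nest x = -6 to 46 mm. They give 3.5 N per mm from zero; the catch falls at 6 to 10 N, surely with a push of 12 N; above 18 N the pins are damaged.
- nest_catch (a joint): Steel hook arm 16 mm wide hinged on the head, over the lane: underside 41, top 47, sloped nose down to 28 mm above the deck. 0 = hanging down, about 0.09 = lifted (1 N) by the pack running under it, between the gripper's fingers and under its palm. It falls behind the tail when the pins are pressed in 2 to 3 mm; eased off, they hold the pack on the hook with about 7 N. Sliding takes 1 to 4 N.
- multimeter: Yellow multimeter, 144 x 74 x 39 mm, lying on the bench; origin under its middle. Leave alone.
- blue_driver: Screwdriver with a blue handle, 171 mm long, lying on the bench; origin under its middle. Leave alone.
- calliper: Digital calliper, 245 x 78 x 15 mm, lying on the bench; origin under its middle. Leave alone.
Not all that is in view belongs to the job. Leave any green or purple look-alike of the part that bears pack_mid alone.

How it is judged (in metres and radians):
On the way, in this order (a step that is already met when the one before it is completed fails the run):
1. the pack lies on the deck at the open end, in line with the lane and leading end forward, with the catch still down ahead of it (x of pack_mid in the frame of nest between -0.135 and -0.07 m and x of pack_lead in the frame of nest above -0.1025 m and y of pack_mid in the frame of nest between -0.005 and 0.005 m and z of pack_mid in the frame of nest below 0.0345 m and angle between the y axis of pack_mid and the x axis of nest, either way round below 0.12 rad and value of joint nest_catch below 0.03 rad), for 0.1 s.
2. the pack, on the deck, has lifted the catch with its own edge and is under it (value of joint nest_catch above 0.05 rad and x of pack_mid in the frame of nest above -0.08 m and z of pack_mid in the frame of nest below 0.036 m), for 0.1 s.
At the end, for the whole second after the job is handed in: The pack lies flat on the deck in the lane (within 5 mm of its middle line and 3.5 degrees), leading end forward, beyond the catch; the catch has dropped fully (within 0.03 rad, 3 mm at its nose) behind it; everything is at rest and released (x of pack_mid in the frame of nest above -0.013 m and y of pack_mid in the frame of nest between -0.005 and 0.005 m and z of pack_mid in the frame of nest between 0.029 and 0.0345 m and x of pack_lead in the frame of nest above 0.022 m and value of joint nest_catch below 0.03 rad and angle between the y axis of pack_mid and the x axis of nest, either way round below 0.06 rad and angle between pack_mid's own z axis and vertical below 0.06 rad and linear speed of pack below 0.02 m/s); the robot touches nothing.
It fails at once if the pack presses on the sprung contact pins with more than 18 N (contact force between pack and nest_contacts above 18 N).
It fails at once if the gripper pushes the nest or its catch (over 3 N) (contact force between the fingers and nest above 3 N).
It fails at once if the multimeter, the screwdriver or the calliper is moved more than 15 mm (distance of any of multimeter, blue_driver, calliper from where it was at the start of the episode above 0.015 m).
It also fails if it takes over 48 s, if anything falls off the work surface, if the arm or the gripper's body presses on something with over 40 N, if the wrist force passes 120 N, or if a joint passes its speed limit or range.

ROBOT

A 6-joint arm with a two-finger parallel gripper is mounted at the origin on a cart in front of the work surface, level with it; the furniture and walls round the work are solid. World frame = base frame: x ahead of the robot, y to its left, z up, the work surface at z = 0. Lengths are in m, angles in degrees, forces in N, time in s.
With the tool pointing down it reaches from about 0.4 to 0.825 m from the base axis. Payload 7 kg.
Tool frame: the origin (TCP) lies on the centre line of the jaws, within the pads' length; the fingertips stand 8 mm ahead of it and the grasp point (between the pads) lies 11 mm behind it; z points along the fingers, y is the line along which they close (so a half turn about z gives the same grasp; the last joint's range is limited). The gripper opens to 88 mm and grips with 3 to 60 N. Pads are 19 mm wide; open, the fingers measure 130 mm over their backs; the gripper's body (78 mm by 193 mm) begins 47 mm behind the grasp point.
Start: joints at [-50.93, 20.546, 0.682, 0, -70.136, -16.507], TCP at [0.259, -0.623, 0.235] pointing down, gripper open.
Joint ranges: [-176.03, 176.03], [-82.01, 121.73], [-58.28, 71.71], [-173.87, 95.51], [-174.79, -0.11], [-173.66, 173.66]. Speed limits (degrees/s): [136.94, 136.94, 172.46, 180, 180, 180].

INTERFACE

Orientations are given as [roll, pitch, yaw] about the fixed x, y, z axes, in that order (R = Rz(yaw) Ry(pitch) Rx(roll)).
In Python, from plant import ctrl, vision gives the robot as it stands. The module is installed in compiled form; this text tells all that it offers.
- The arm moves only by the tool move_arm, never from a script. Its argument "moves" is one flat list of numbers, 7 for each row, row after row: the finger opening in cm, from 0 to 8.76, then the shift along the tool's x, y, z in cm, then the turn, a rotation vector about the tool's x, y, z in rad. A call has 1 to 8 rows; each row shifts and turns the commanded pose from where the row before left it, along the tool's axes as they then stand; what a row does not reach is not made up. A row lasts 1/10 s, in which the tool goes at most 50 mm and 8.59 degrees, less where a joint would pass 70% of its speed; a pose out of reach is approached as far as the arm can. A call with a gripper value outside its range is refused whole. The fingers move at their own pace and stop on an object; the grip force is fixed at half the most. Time passes only in rows, so rows that do not move let the fingers close. It gives the time, the measured TCP pose, the force, the opening and the grip force at its end, in the units of the state.
- ctrl.get_obs(): the state, without advancing time (a new reading comes with each control period).
- vision.snapshot(name): name is "scene" or "top" or "wrist"; returns (picture, depth): 400x640x3 uint8, red, green, blue; 400x640 float32, m along the optical axis (not along the pixel's ray), 0 where there is no reading.
- vision.camera_model(name): a dict with "vertical_fov" (degrees; the focal length in pixels is half the picture's height over the tangent of half this angle, whatever the lens; pixels are square), "cx", "cy" (the principal point, pixels), "D" ([k1, k2, p1, p2, k3] as OpenCV has them; the pictures are not rectified), "cam_to_world" (4x4, takes a point from camera to world coordinates). Camera axes: x right, y down, z forward; pixel columns grow to the right and rows downward; lengths in m; the calibration is good to about 2 mm. A picture is of the moment at which its call begins: read the wrist's pose just before it. camera_model takes no time and is no camera call; for the wrist camera it gives the pose at the moment of the call.
- ctrl.close_job(): hands the job in; it is judged then, once.
The state is a dict: "clock": time; "joint_pos": joint angles; "qvel": joint speeds; "tau": joint torques, N m; "tool_pos": TCP position; "orientation": TCP orientation; "force": force on the tool from outside, world axes, zero at the start; "moment": the same for the moment, N m; "opening": finger opening in m; "gripper_force": force on a finger pad.
Only numpy, scipy, OpenCV 4.12 (cv2) and the standard library are available. Lean on these libraries where they do the work, as an engineer would, in place of code of your own. Each camera call takes 0.05 s, during which the arm holds its last target. There are 200 camera calls.

## Working session

There is one attempt and no reset: what is moved stays moved. The work goes in short steps, Python scripts to look and compute and a tool call to move; the robot and the scene stay as the last step left them, time stands still between calls to the robot, and variables do not carry over. Pictures are saved under pics/ and viewed, at most 10 in all, crops included, and the job is handed in when it is done.

Besides the shell and the picture viewer there is one more tool, called after "Request:" by a JSON object that holds its "name" and its "arguments". move_arm: Moves the arm, as the interface text tells. Its arguments: {"type":"object","properties":{"moves":{"type":"array"}},"required":["moves"]}

```bash
mkdir -p pics; cat > h.py <<'E'
import numpy as np, cv2
from plant import ctrl, vision
from scipy.spatial.transform import Rotation as Ro
def snap(n):
    m=vision.camera_model(n); rgb,d=vision.snapshot(n)
    return rgb,d,m
def K(m):
    f=200/np.tan(np.radians(m["vertical_fov"]/2)); return np.array([[f,0,m["cx"]],[0,f,m["cy"]],[0,0,1.]])
def cloud(d,m):
    v,u=np.mgrid[0:400,0:640]
    p=cv2.undistortPoints(np.stack([u,v],-1).reshape(-1,1,2).astype(float),K(m),np.array(m["D"],float)).reshape(400,640,2)
    P=np.dstack([p*d[...,None],d]); T=np.array(m["cam_to_world"])
    W=P@T[:3,:3].T+T[:3,3]; W[d==0]=np.nan
    return W
def save(rgb,name): cv2.imwrite("pics/"+name,rgb[...,::-1])
E
python3 - <<'E'
from h import *
for n in("top","scene"):
    r,d,m=snap(n); save(r,n+"0.png"); np.savez(n+"0.npz",r=r,d=d,W=cloud(d,m))
    print(n,np.array(m["cam_to_world"]).round(3).tolist(),m["vertical_fov"])
print(ctrl.get_obs())
E
```

```text
top [[-0.02, -0.992, 0.123, 0.449], [-1.0, 0.018, -0.012, -0.032], [0.009, -0.123, -0.992, 1.392], [0.0, 0.0, 0.0, 1.0]] 45.2074309825456
scene [[-0.719, -0.381, 0.581, -0.262], [-0.695, 0.371, -0.616, 0.867], [0.019, -0.847, -0.532, 0.842], [0.0, 0.0, 0.0, 1.0]] 46.15106026594489
{'clock': 0.1, 'joint_pos': array([-5.09318154e+01,  2.05852094e+01,  6.39368558e-01, -1.71091695e-02,
       -7.01369159e+01, -1.65071137e+01]), 'qvel': array([ 0.07799934, -0.14403826,  0.17450598,  0.00104841,  0.03041139,
        0.01450168]), 'tau': array([-7.59136801e-04, -5.84161556e+01,  2.93751687e+01,  7.01552957e+00,
        1.01834658e-02, -5.82473717e-05]), 'tool_pos': array([ 0.25878479, -0.62295743,  0.23374493]), 'orientation': array([ 1.79916084e+02, -8.09425291e-03, -1.57444748e+02]), 'force': array([0.79916762, 0.04674833, 0.22287327]), 'moment': array([ 0.03006075, -0.02342385,  0.01185185]), 'gripper_force': 0.0, 'opening': 0.08779038817173791}
```

View pics/top0.png

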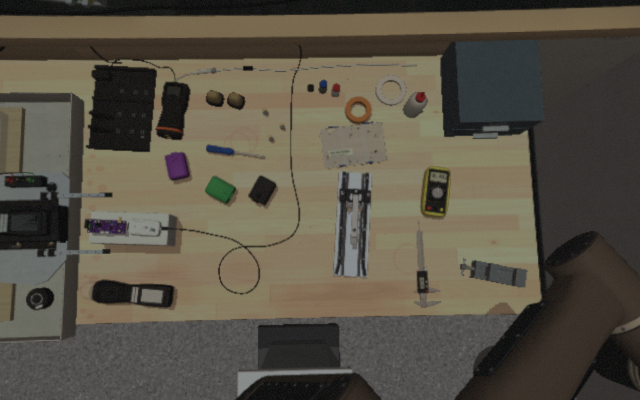

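View pics/scene0.png

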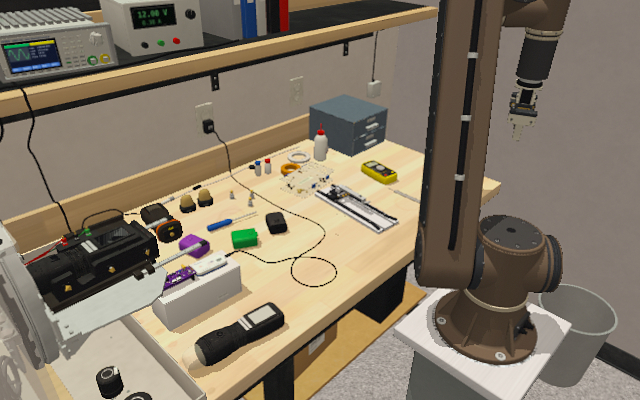

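The top view shows candidates for the pack: black box (263,190), green look-alike (220,189), purple look-alike (178,166); the dark box (152,215 in scene) is a torch. I choose the black one. The nest is at (352,224), with its head at the upper end. The multimeter (435,192), calliper (422,270) and blue driver (235,152) are clear of the path.

```bash
python3 - <<'E'
from h import *
z=np.load("top0.npz");r,W=z["r"],z["W"]
# pack
s=np.zeros((400,640),bool);s[165:215,240:285]=1
k=s&(W[...,2]>.033)&(W[...,2]<.05)
p=W[k];print(len(p),np.median(p[:,2]))
rc=cv2.minAreaRect((p[:,:2]*1000).astype(np.float32));print("pack",rc, cv2.boxPoints(rc).round())
# dark mask by colour
k=s&(r.max(2)<60)&(W[...,2]>.01);p=W[k];print(len(p),cv2.minAreaRect((p[:,:2]*1000).astype(np.float32)))
s[:]=0;s[165:285,325:380]=1
k=s&(W[...,2]>.007)&(W[...,2]<.03);p=W[k];print("deckz",np.median(p[:,2]))
print("nest",cv2.minAreaRect((p[:,:2]*1000).astype(np.float32)))
k=s&(W[...,2]>.03);p=W[k];print("head",p.min(0),p.max(0))
c=np.hstack([cv2.resize(r[165:215,238:288],(400,400),interpolation=3),cv2.resize(r[165:285,312:392],(267,400),interpolation=3)])
save(c,"crop0.png")
E
```

```text
460 0.039286600437961505
pack ((652.4535522460938, 86.53899383544922), (54.173439025878906, 75.63334655761719), 60.77726364135742) [[606.  81.]
 [672.  44.]
 [699.  92.]
 [633. 129.]]
470 ((650.0574951171875, 86.153076171875), (53.07875061035156, 71.55118560791016), 61.76068115234375)
deckz 0.014014895971208308
nest ((552.4417724609375, -172.5411376953125), (157.91392517089844, 344.11260986328125), 88.66329193115234)
head [ 0.49176106 -0.22357134  0.0300575 ] [ 0.72031073 -0.09605589  0.06759918]
```

View pics/crop0.png

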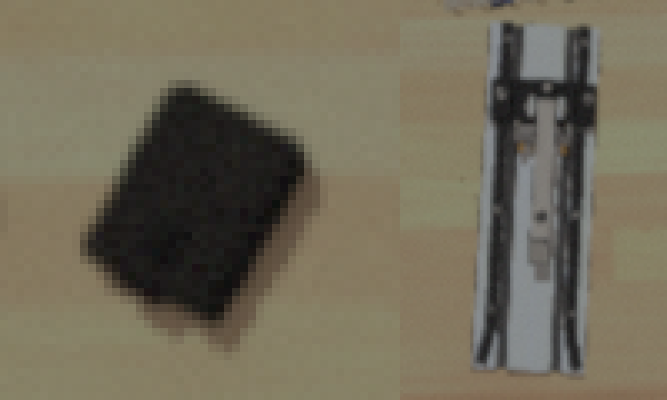

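The crop shows the black pack with its long axis tilted up and to the right, yaw about -29°. The nest runs nearly along +x, with the hook arm in the lane and the open end toward the robot.

Request:
{"name": "move_arm", "arguments": {"moves": [8.7,-3.6,3.1,0,0,0,0,8.7,-3.6,3.1,0,0,0,0,8.7,-3.6,3.1,0,0,0,0,8.7,-3.6,3.1,0,0,0,0,8.7,-3.6,3.1,0,0,0,0,8.7,-3.6,3.1,0,0,0,0,8.7,-3.6,3.1,0,0,0,0,8.7,-3.6,3.1,0,0,0,0]}}

```text
clock: 0.9
tool_pos: [0.4301, -0.2819, 0.2345]
orientation: [180.0, 0.0, -157.4]
force: [1.0, -0.1, -1.1]
opening: 0.087
gripper_force: 0.0
```

```bash
python3 - <<'E'
from h import *
r,d,m=snap("wrist");o=ctrl.get_obs();print(o["clock"],o["tool_pos"],o["orientation"],np.array(m["cam_to_world"]).round(3).tolist(),m["vertical_fov"])
save(r,"w1.png");np.savez("w1.npz",r=r,d=d,W=cloud(d,m))
E
```

```text
0.95 [ 0.4327314  -0.27762271  0.23461856] [ 1.79978619e+02  1.05735051e-01 -1.57307852e+02] [[-0.384, 0.878, 0.286, 0.354], [0.923, 0.365, 0.118, -0.315], [-0.0, 0.309, -0.951, 0.385], [0.0, 0.0, 0.0, 1.0]] 67.56037951505921
```

View pics/w1.png

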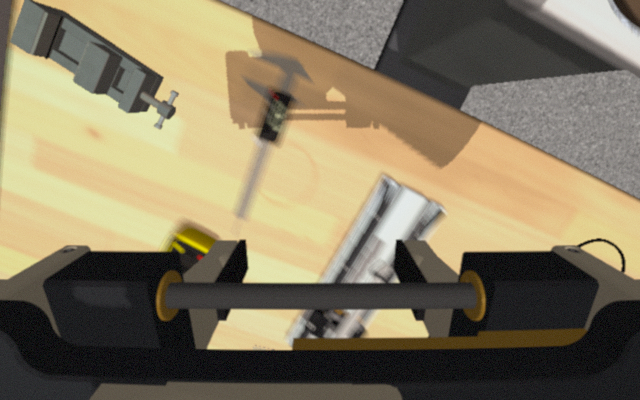

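Request:
{"name": "move_arm", "arguments": {"moves": [8.7,-4.2,2.4,0,0,0,0,8.7,-4.2,2.4,0,0,0,0,8.7,-4.2,2.4,0,0,0,0,8.7,-4.2,2.4,0,0,0,0,8.7,-4.2,2.4,0,0,0,0,8.7,-4.2,2.4,0,0,0,0,8.7,-4.2,2.4,0,0,0,0,8.7,-4.2,2.4,0,0,0,0]}}

```text
clock: 1.75
tool_pos: [0.6671, 0.0242, 0.2342]
orientation: [180.0, -0.0, -157.4]
force: [0.5, -0.4, 1.0]
opening: 0.087
gripper_force: 0.0
```

Request:
{"name": "move_arm", "arguments": {"moves": [8.7,-4.0,2.4,0,0,0,0.13,8.7,0,0,0,0,0,0.13,8.7,0,0,0,0,0,0.13,8.7,0,0,0,0,0,0.13,8.7,0,0,0,0,0,0.13,8.7,0,0,0,0,0,0.13,8.7,0,0,0,0,0,0.13,8.7,0,0,0,0,0,0]}}

```text
clock: 2.55
tool_pos: [0.6939, 0.0599, 0.234]
orientation: [-180.0, -0.0, 150.3]
force: [-0.3, -0.8, 0.5]
opening: 0.0871
gripper_force: 0.0
```

```bash
python3 - <<'E'
from h import *
r,d,m=snap("wrist");o=ctrl.get_obs();print(o["clock"],o["tool_pos"],o["orientation"],o["joint_pos"])
save(r,"w2.png");W=cloud(d,m);np.savez("w2.npz",r=r,d=d,W=W)
k=(W[...,2]>.03)&(W[...,2]<.046)&(r.max(2)<75)&(np.hypot(W[...,0]-.652,W[...,1]-.086)<.06)
p=W[k];print(len(p),np.median(p[:,2]));rc=cv2.minAreaRect((p[:,:2]*1000).astype(np.float32));print(rc,cv2.boxPoints(rc).round())
E
```

```text
2.6 [0.69393474 0.0598624  0.2340777 ] [-1.79969505e+02 -3.58687754e-02  1.50579912e+02] [ 2.09101174e+01  2.26064986e+01  3.72438129e+00 -8.60368607e-03
 -7.11642529e+01 -1.40327415e+02]
2813 0.037745552942547556
((653.6032104492188, 84.64481353759766), (53.267555236816406, 72.83611297607422), 60.393192291259766) [[609.  79.]
 [672.  43.]
 [698.  90.]
 [635. 126.]]
```

View pics/w2.png

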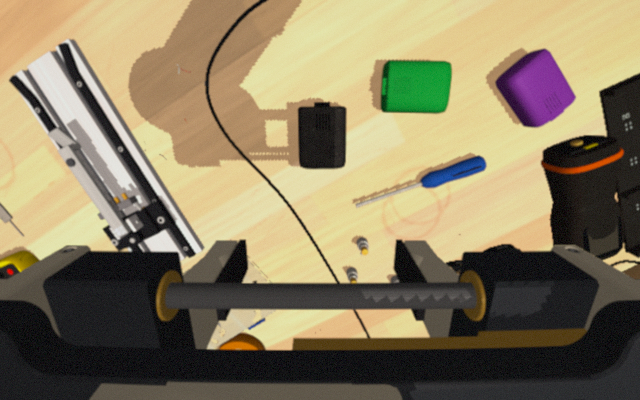

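The wrist picture shows the black pack at (322,135), in line with the tool, and the nest on the left with its head at (140,215). The pack fit is 53 x 73 mm at yaw -29.6° with its top at 38 mm, which agrees with the description. Now go down to it and grip.

Request:
{"name": "move_arm", "arguments": {"moves": [8.7,4.9,0.2,0,0,0,0,8.7,0,0,4.5,0,0,0,8.7,0,0,4.5,0,0,0,8.7,0,0,4.5,0,0,0,8.7,0,0,4.0,0,0,0,8.7,0,0,2.5,0,0,0,8.7,0,0,1.4,0,0,0,8.7,0,0,0,0,0,0]}}

```text
clock: 3.4
tool_pos: [0.6514, 0.0854, 0.0186]
orientation: [-179.8, -0.1, 150.5]
force: [0.1, -0.5, 0.5]
opening: 0.0869
gripper_force: 0.0
```

Request:
{"name": "move_arm", "arguments": {"moves": [5.4,0,0,0,0,0,0,5.4,0,0,0,0,0,0,5.4,0,0,0,0,0,0,5.4,0,0,0,0,0,0,5.4,0,0,0,0,0,0]}}

```text
clock: 3.9
tool_pos: [0.6526, 0.0856, 0.0214]
orientation: [180.0, 0.0, 150.4]
force: [-1.0, 0.1, 6.2]
opening: 0.0556
gripper_force: 25.3
```

Request:
{"name": "move_arm", "arguments": {"moves": [5.4,0,0,-2.0,0,0,0,5.4,0,0,-4.0,0,0,0,5.4,0,0,-4.0,0,0,0,5.4,0,0,-4.0,0,0,0,5.4,0,0,0,0,0,0]}}

```text
clock: 4.4
tool_pos: [0.6556, 0.0867, 0.1673]
orientation: [179.6, 0.4, 150.5]
force: [1.3, 0.9, -2.3]
opening: 0.0555
gripper_force: 30.0
```

```bash
python3 - <<'E'
from h import *
for f in("top0","w2"):
    z=np.load(f+".npz");r,W=z["r"].astype(int),z["W"]
    # deck-ish: 5..22mm high, near nest
    k=(W[...,2]>.007)&(W[...,2]<.03)&(abs(W[...,0]-.55)<.19)&(abs(W[...,1]+.172)<.07)
    k=cv2.morphologyEx(k.astype(np.uint8),cv2.MORPH_OPEN,np.ones((3,3)))
    n,l,st,c=cv2.connectedComponentsWithStats(k);k=l==1+st[1:,4].argmax()
    p=W[k];print(f,len(p),np.median(p[:,2]),cv2.minAreaRect((p[:,:2]*1000).astype(np.float32)))
    # per-x slice y edges
    xs=[];yc=[];w=[]
    for x in np.arange(.40,.72,.01):
        q=p[abs(p[:,0]-x)<.005]
        if len(q)>8: a,b=np.percentile(q[:,1],[1,99]);xs.append(x);yc.append((a+b)/2);w.append(b-a)
    print(np.c_[xs,yc,w].round(4).tolist()); print(np.polyfit(xs,yc,1), p[:,0].min(),p[:,0].max())
o=ctrl.get_obs();print(o["tool_pos"],o["force"],o["opening"],o["gripper_force"])
E
```

```text
top0 1876 0.014540113883864891 ((508.4967041015625, -168.2445526123047), (96.67791748046875, 212.70277404785156), 85.17780303955078)
[[0.4, -0.1767, 0.059], [0.41, -0.1596, 0.0935], [0.42, -0.1598, 0.0937], [0.43, -0.1613, 0.0911], [0.44, -0.1635, 0.0942], [0.45, -0.1635, 0.0941], [0.46, -0.1638, 0.0937], [0.47, -0.1644, 0.0946], [0.48, -0.166, 0.0915], [0.49, -0.1662, 0.0918], [0.5, -0.168, 0.0949], [0.51, -0.1682, 0.0949], [0.52, -0.169, 0.0953], [0.53, -0.169, 0.0946], [0.54, -0.1706, 0.092], [0.55, -0.1709, 0.0918], [0.56, -0.173, 0.0954], [0.57, -0.1731, 0.095], [0.58, -0.1736, 0.0952], [0.59, -0.1747, 0.0935], [0.6, -0.1755, 0.0926], [0.61, -0.1756, 0.0926]]
[-0.0609536  -0.13766894] 0.3995757282693605 0.6178815992334795
w2 9847 0.012258182249088534 ((556.1421508789062, -161.49293518066406), (73.29976654052734, 301.0333557128906), 85.03990173339844)
[[0.41, -0.1477, 0.066], [0.42, -0.1477, 0.0666], [0.43, -0.1484, 0.0658], [0.44, -0.1496, 0.0666], [0.45, -0.1506, 0.0668], [0.46, -0.1511, 0.0663], [0.47, -0.1519, 0.0664], [0.48, -0.1531, 0.066], [0.49, -0.1538, 0.0671], [0.5, -0.1546, 0.0659], [0.51, -0.154, 0.0637], [0.52, -0.1559, 0.0657], [0.53, -0.1571, 0.0671], [0.54, -0.1577, 0.0663], [0.55, -0.1588, 0.066], [0.56, -0.1588, 0.0659], [0.57, -0.1599, 0.0669], [0.58, -0.1613, 0.0663], [0.59, -0.1603, 0.0628], [0.6, -0.1523, 0.045], [0.61, -0.1499, 0.0387], [0.62, -0.1475, 0.0332], [0.63, -0.1361, 0.0097], [0.64, -0.1375, 0.0091], [0.65, -0.1387, 0.0094], [0.66, -0.1676, 0.0654], [0.67, -0.169, 0.067], [0.68, -0.1664, 0.0607], [0.69, -0.1579, 0.0424], [0.7, -0.1554, 0.0361], [0.71, -0.1561, 0.0349]]
[-0.0200898  -0.14251628] 0.4047620741945984 0.7083434726068685
[0.65562802 0.08669036 0.16727097] [ 1.30173948  0.88404474 -2.25162623] 0.05546391280659231 29.983383621729445
```

Request:
{"name": "move_arm", "arguments": {"moves": [5.4,-0.6,-4.6,-0.6,0,0,0,5.4,-0.6,-4.6,-0.6,0,0,0,5.4,-0.6,-4.6,-0.6,0,0,0,5.4,-0.6,-4.6,-0.6,0,0,0,5.4,-0.6,-4.6,-0.6,0,0,0,5.4,-0.6,-4.6,-0.6,0,0,0]}}

```text
clock: 5.0
tool_pos: [0.546, -0.1732, 0.196]
orientation: [-180.0, -0.1, 150.4]
force: [0.7, -0.4, -2.7]
opening: 0.0556
gripper_force: 30.0
```

Request:
{"name": "move_arm", "arguments": {"moves": [5.4,0,0,0,0,0,-0.108,5.4,0,0,0,0,0,-0.108,5.4,0,0,0,0,0,-0.108,5.4,0,0,0,0,0,-0.108,5.4,0,0,0,0,0,0,5.4,0,0,0,0,0,0]}}

```text
clock: 5.6
tool_pos: [0.5472, -0.1718, 0.196]
orientation: [180.0, -0.0, 175.0]
force: [0.1, 0.9, -2.8]
opening: 0.0561
gripper_force: 30.0
```

```bash
python3 - <<'E'
from h import *
o=ctrl.get_obs();r,d,m=snap("wrist");print(o["clock"],o["tool_pos"],o["orientation"],o["force"],o["opening"],o["joint_pos"])
save(r,"w3.png");W=cloud(d,m);np.savez("w3.npz",r=r,d=d,W=W,T=m["cam_to_world"])
k=(W[...,2]>.007)&(W[...,2]<.03)&(abs(W[...,0]-.5)<.2)&(abs(W[...,1]+.17)<.08)
p=W[k]
for x in np.arange(.40,.56,.01):
    q=p[abs(p[:,0]-x)<.003]
    if len(q)>20:
        a,b=np.percentile(q[:,1],[1,99]); s=q[q[:,2]>.0155]; h=q[q[:,2]<=.0145]
        print(x.round(3),len(q),a.round(4),b.round(4),((a+b)/2).round(4),"strips",np.percentile(s[:,1],[2,98]).round(4) if len(s) else 0, np.median(h[:,2]).round(4))
print(p[:,0].min())
E
```

```text
5.6 [ 0.54719935 -0.1717972   0.19598783] [ 1.79984999e+02 -4.74572790e-02  1.74988954e+02] [ 0.10193103  0.85548479 -2.83267928] 0.056073711072230824 [ 2.09286748e+00  1.27288596e+01 -1.55331722e+01 -2.35538134e-02
 -6.17832080e+01 -9.70927748e+01]
0.41 455 -0.2097 -0.1168 -0.1633 strips [-0.2073 -0.1241] 0.0119
0.42 505 -0.211 -0.1165 -0.1638 strips [-0.2062 -0.1191] 0.0118
0.43 501 -0.2114 -0.1158 -0.1636 strips [-0.2045 -0.1217] 0.0119
0.44 475 -0.2126 -0.1174 -0.165 strips [-0.2035 -0.1252] 0.0118
0.45 461 -0.2129 -0.1179 -0.1654 strips [-0.2037 -0.1267] 0.012
0.46 461 -0.2142 -0.1193 -0.1667 strips [-0.205  -0.1284] 0.0118
0.47 447 -0.2143 -0.1199 -0.1671 strips [-0.2053 -0.1288] 0.012
0.48 443 -0.2156 -0.1206 -0.1681 strips [-0.2065 -0.1294] 0.0119
0.49 424 -0.216 -0.1218 -0.1689 strips [-0.2076 -0.1311] 0.012
0.5 347 -0.2172 -0.1223 -0.1698 strips [-0.2077 -0.1317] 0.012
0.51 318 -0.2184 -0.1227 -0.1706 strips [-0.2091 -0.1323] 0.0121
0.52 300 -0.2187 -0.1243 -0.1715 strips [-0.2093 -0.1336] 0.0119
0.53 296 -0.22 -0.1248 -0.1724 strips [-0.2105 -0.1344] 0.0118
0.54 277 -0.2205 -0.1252 -0.1728 strips [-0.2117 -0.1349] 0.0117
0.55 277 -0.2215 -0.1268 -0.1742 strips [-0.2117 -0.1354] 0.0118
0.56 224 -0.2219 -0.1272 -0.1745 strips [-0.2125 -0.1371] 0.0117
0.40204865124821093
```

View pics/w3.png

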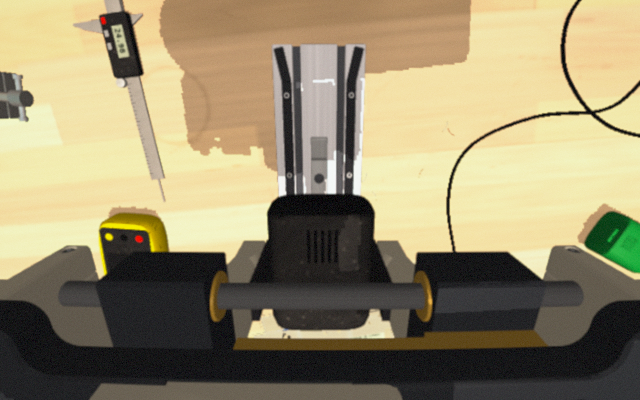

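```bash
python3 - <<'E'
from h import *
z=np.load("w3.npz");W=z["W"];tp=np.array([.5472,-.1718,.196])
yaw=np.radians(-4.6);ax=np.array([np.cos(yaw),np.sin(yaw)]);ay=np.array([-ax[1],ax[0]])
q=W-tp; a=q[...,:2]@ax; b=q[...,:2]@ay
k=(q[...,2]>.010)&(q[...,2]<.03)&(abs(b)<.045)&(abs(a)<.05); v,u=np.nonzero(k)
k2=k.copy();k2[:190]=0;k2[245:]=0
print(k2.sum(),np.median(q[...,2][k2]))
for lo in np.arange(-.04,.02,.006):
    s=k2&(a>lo)&(a<lo+.006)
    if s.sum()>20: print(lo.round(3),s.sum(),np.percentile(b[s],[1,99]).round(4),np.median(q[...,2][s]).round(4))
o=np.array([.5555,-.1743]);print("entry",o-.105*ax,"line")
print("tail a",a[k2].min())
E
```

```text
3780 0.016189854444808013
-0.04 127 [-0.0086  0.0081] 0.0105
-0.034 1325 [-0.0256  0.0254] 0.0153
-0.028 1191 [-0.0262  0.0261] 0.0165
-0.022 1094 [-0.0261  0.026 ] 0.0165
-0.016 43 [-0.0266  0.0266] 0.0133
entry [ 0.45083822 -0.16587911] line
tail a -0.03698413869003644
```

Request:
{"name": "move_arm", "arguments": {"moves": [5.4,4.8,-0.1,0,0,0,-0.007,5.4,4.8,-0.15,0,0,0,0,5.4,0,0,4.5,0,0,0,5.4,0,0,4.5,0,0,0,5.4,0,0,4.0,0,0,0,5.4,0,0,2.0,0,0,0,5.4,0,0,0.8,0,0,0,5.4,0,0,0,0,0,0]}}

```text
clock: 6.45
tool_pos: [0.4513, -0.1667, 0.0379]
orientation: [-180.0, -0.1, 175.5]
force: [0.6, 0.0, -1.5]
opening: 0.0557
gripper_force: 30.0
```

Request:
{"name": "move_arm", "arguments": {"moves": [5.4,0,0,0,0,0,0]}}

```text
clock: 6.55
tool_pos: [0.4527, -0.1667, 0.0395]
orientation: [-180.0, 0.1, 175.6]
force: [0.3, -0.3, -2.6]
opening: 0.0558
gripper_force: 30.0
```

Request:
{"name": "move_arm", "arguments": {"moves": [5.4,0,0.05,0.3,0,0,0,5.4,0,0,0.1,0,0,0,5.4,0,0,0,0,0,0]}}

```text
clock: 6.85
tool_pos: [0.452, -0.1662, 0.035]
orientation: [180.0, 0.1, 175.6]
force: [0.2, -0.6, -2.7]
opening: 0.0554
gripper_force: 30.0
```

Request:
{"name": "move_arm", "arguments": {"moves": [5.4,0,0,0.1,0,0,0,5.4,0,0,0,0,0,0]}}

```text
clock: 7.05
tool_pos: [0.4517, -0.1662, 0.0337]
orientation: [180.0, 0.0, 175.6]
force: [0.0, 1.1, -2.3]
opening: 0.056
gripper_force: 30.0
```

Request:
{"name": "move_arm", "arguments": {"moves": [5.4,0,0,0.05,0,0,0,5.4,0,0,0,0,0,0]}}

```text
clock: 7.25
tool_pos: [0.4518, -0.1662, 0.0334]
orientation: [-180.0, 0.0, 175.6]
force: [-1.8, 0.5, 2.9]
opening: 0.0552
gripper_force: 30.0
```

Request:
{"name": "move_arm", "arguments": {"moves": [5.4,-0.6,0,0,0,0,0,5.4,-1.0,0,0,0,0,0,5.4,-1.0,0,0,0,0,0,5.4,-1.0,0,0,0,0,0,5.4,0,0,0,0,0,0]}}

```text
clock: 7.75
tool_pos: [0.4865, -0.1695, 0.0333]
orientation: [-180.0, -0.2, 175.6]
force: [-7.1, -0.8, 10.2]
opening: 0.0555
gripper_force: 30.0
```

```bash
python3 - <<'E'
from h import *
r,d,m=snap("scene");c=cv2.resize(r[165:245,300:410],None,fx=6,fy=6,interpolation=2);save(c,"s1.png")
o=ctrl.get_obs();print(o["force"],o["tool_pos"],o["moment"])
E
```

```text
[-6.02867618 -1.19829979  8.194354  ] [ 0.48650656 -0.16945374  0.03329918] [-0.61182762  1.9783593  -0.02675226]
```

View pics/s1.png

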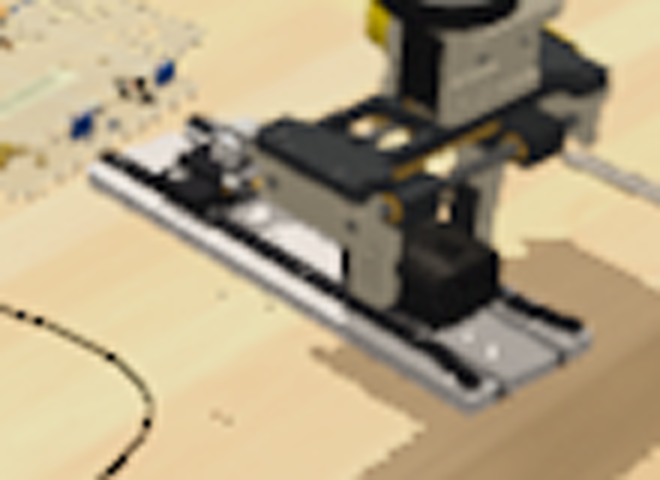

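The picture shows the pack in the lane between the strips (440,270 in the crop), fingers above the strips, palm clear of the catch.

Request:
{"name": "move_arm", "arguments": {"moves": [5.4,-0.5,0.04,-0.04,0,0,0,5.4,-1.0,0,0,0,0,0,5.4,-1.0,0,0,0,0,0,5.4,0,0,0,0,0,0]}}

```text
clock: 8.2
tool_pos: [0.5145, -0.1706, 0.0334]
orientation: [-180.0, 0.1, 175.6]
force: [1.4, 0.7, -0.3]
opening: 0.0555
gripper_force: 30.0
```

Request:
{"name": "move_arm", "arguments": {"moves": [5.4,-1.0,0,0,0,0,0,5.4,-0.8,0,0,0,0,0,5.4,0,0,0,0,0,0]}}

```text
clock: 8.5
tool_pos: [0.5318, -0.1719, 0.0334]
orientation: [-180.0, 0.1, 175.6]
force: [1.1, -1.4, -0.9]
opening: 0.0558
gripper_force: 30.0
```

Request:
{"name": "move_arm", "arguments": {"moves": [5.4,-0.5,0,0,0,0,0,5.4,-0.5,0,0,0,0,0,5.4,-0.2,0,0,0,0,0,5.4,0,0,0,0,0,0]}}

```text
clock: 8.9
tool_pos: [0.5423, -0.1728, 0.0334]
orientation: [-180.0, -0.0, 175.6]
force: [-2.7, -0.9, 1.3]
opening: 0.0562
gripper_force: 30.0
```

Request:
{"name": "move_arm", "arguments": {"moves": [5.4,-0.15,0,0,0,0,0,5.4,-0.15,0,0,0,0,0,5.4,0,0,0,0,0,0]}}

```text
clock: 9.2
tool_pos: [0.5458, -0.173, 0.0334]
orientation: [180.0, 0.0, 175.6]
force: [-2.1, 1.1, 0.5]
opening: 0.0556
gripper_force: 30.0
```

Request:
{"name": "move_arm", "arguments": {"moves": [5.4,-0.15,0,0,0,0,0,5.4,-0.15,0,0,0,0,0,5.4,0,0,0,0,0,0]}}

```text
clock: 9.5
tool_pos: [0.5491, -0.1733, 0.0334]
orientation: [180.0, 0.0, 175.6]
force: [-0.1, 0.3, -2.3]
opening: 0.0561
gripper_force: 30.0
```

Request:
{"name": "move_arm", "arguments": {"moves": [5.4,-0.15,0,0,0,0,0,5.4,-0.15,0,0,0,0,0,5.4,0,0,0,0,0,0]}}

```text
clock: 9.8
tool_pos: [0.5515, -0.1735, 0.0334]
orientation: [180.0, -0.0, 175.6]
force: [-2.1, 0.7, -0.1]
opening: 0.0558
gripper_force: 30.0
```

Request:
{"name": "move_arm", "arguments": {"moves": [5.4,-0.15,0,0,0,0,0,5.4,-0.15,0,0,0,0,0,5.4,0,0,0,0,0,0]}}

```text
clock: 10.1
tool_pos: [0.5523, -0.1737, 0.0334]
orientation: [-180.0, -0.2, 175.6]
force: [-9.1, 2.1, 6.9]
opening: 0.0556
gripper_force: 30.1
```

Request:
{"name": "move_arm", "arguments": {"moves": [5.4,0,0,0,0,0,0,5.4,0,0,0,0,0,0]}}

```text
clock: 10.3
tool_pos: [0.5523, -0.1737, 0.0334]
orientation: [-180.0, -0.2, 175.6]
force: [-8.8, 3.0, 7.1]
opening: 0.0553
gripper_force: 30.1
```

```bash
python3 - <<'E'
from h import *
r,d,m=snap("scene");a=cv2.resize(r[165:245,300:400],None,fx=5,fy=5,interpolation=2)
r,d,m=snap("wrist");W=cloud(d,m);b=r[100:400,150:490]
save(np.hstack([a,cv2.resize(b[:300],(300,400))]),"s2.png")
o=ctrl.get_obs();print(o["force"],o["tool_pos"],o["moment"])
E
```

```text
[-8.43303961  2.72465278  6.72949178] [ 0.55229735 -0.17364957  0.03337527] [ 0.77166915  3.28083147 -0.03687689]
```

View pics/s2.png

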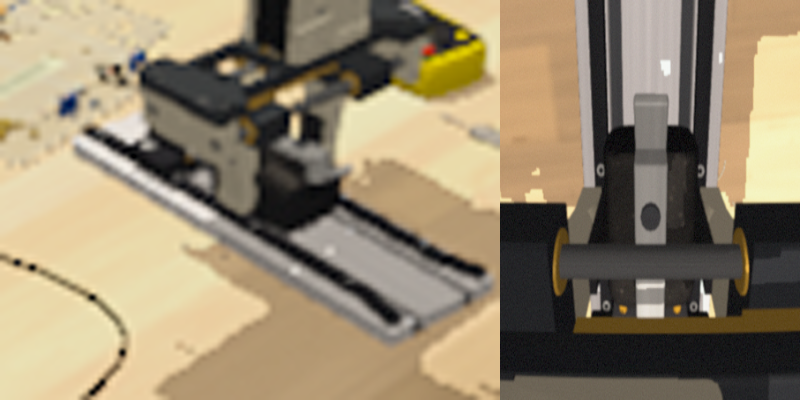

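The wrist part shows the hook arm lying over the pack with its nose around (650,120) at the tail and the brass pins at (622,310) and (680,310), close to the leading end. So this is pin contact; I check the catch's height by depth.

```bash
cat >c.py <<'E'
from h import *
r,d,m=snap("wrist");W=cloud(d,m)
print("arm",[(v,*W[v,320-1:322].mean(0).round(4)) for v in range(168,290,8)])
print("pack",[W[v,285].round(4).tolist() for v in (200,215,230)], [W[v,355].round(4).tolist() for v in(200,215,230)])
o=ctrl.get_obs();print(o["clock"],o["force"],o["tool_pos"])
E
python3 c.py
```

```text
arm [(168, np.float64(0.5057), np.float64(-0.1706), np.float64(0.0115)), (176, np.float64(0.4973), np.float64(-0.1698), np.float64(0.0685)), (184, np.float64(0.5013), np.float64(-0.1701), np.float64(0.0659)), (192, np.float64(0.5053), np.float64(-0.1704), np.float64(0.0636)), (200, np.float64(0.5096), np.float64(-0.1708), np.float64(0.0609)), (208, np.float64(0.5145), np.float64(-0.1712), np.float64(0.0573)), (216, np.float64(0.5169), np.float64(-0.1714), np.float64(0.0613)), (224, np.float64(0.518), np.float64(-0.1714), np.float64(0.0677)), (232, np.float64(0.5213), np.float64(-0.1717), np.float64(0.0684)), (240, np.float64(0.5254), np.float64(-0.172), np.float64(0.0675)), (248, np.float64(0.5294), np.float64(-0.1723), np.float64(0.0671)), (256, np.float64(0.5319), np.float64(-0.1725), np.float64(0.0695)), (264, np.float64(0.5358), np.float64(-0.1728), np.float64(0.0696)), (272, np.float64(0.54), np.float64(-0.1731), np.float64(0.0691)), (280, np.float64(0.5462), np.float64(-0.1736), np.float64(0.0656)), (288, np.float64(0.5226), np.float64(-0.1717), np.float64(0.1069))]
pack [[0.519, -0.191, 0.0266], [0.5197, -0.1885, 0.049], [0.5272, -0.1893, 0.0495]] [[0.5218, -0.1525, 0.0271], [0.5221, -0.1549, 0.0493], [0.5299, -0.1553, 0.0495]]
10.45 [-8.67424748  2.08708872  6.66290747] [ 0.55226308 -0.17364727  0.0333395 ]
```

Request:
{"name": "move_arm", "arguments": {"moves": [5.4,-0.1,0,0,0,0,0,5.4,0,0,0,0,0,0]}}

```text
clock: 10.65
tool_pos: [0.5525, -0.1737, 0.0333]
orientation: [180.0, -0.3, 175.5]
force: [-11.4, 3.8, 10.3]
opening: 0.0562
gripper_force: 30.1
```

```bash
python3 c.py
```

```text
arm [(168, np.float64(0.5059), np.float64(-0.1706), np.float64(0.0117)), (176, np.float64(0.4978), np.float64(-0.1699), np.float64(0.0677)), (184, np.float64(0.5015), np.float64(-0.1702), np.float64(0.0663)), (192, np.float64(0.5056), np.float64(-0.1705), np.float64(0.0636)), (200, np.float64(0.5101), np.float64(-0.1708), np.float64(0.0605)), (208, np.float64(0.5149), np.float64(-0.1712), np.float64(0.0569)), (216, np.float64(0.5169), np.float64(-0.1714), np.float64(0.0619)), (224, np.float64(0.5182), np.float64(-0.1715), np.float64(0.0679)), (232, np.float64(0.5217), np.float64(-0.1717), np.float64(0.0682)), (240, np.float64(0.5256), np.float64(-0.172), np.float64(0.0677)), (248, np.float64(0.5299), np.float64(-0.1724), np.float64(0.0666)), (256, np.float64(0.5321), np.float64(-0.1725), np.float64(0.0697)), (264, np.float64(0.5365), np.float64(-0.1729), np.float64(0.0687)), (272, np.float64(0.5413), np.float64(-0.1733), np.float64(0.0673)), (280, np.float64(0.5465), np.float64(-0.1737), np.float64(0.0656)), (288, np.float64(0.5231), np.float64(-0.1718), np.float64(0.1067))]
pack [[0.5189, -0.1908, 0.0278], [0.5197, -0.1884, 0.0495], [0.5271, -0.1892, 0.0505]] [[0.5218, -0.1526, 0.028], [0.523, -0.1548, 0.0479], [0.5301, -0.1553, 0.0496]]
10.7 [-10.85389705   3.14578553  10.0202127 ] [ 0.55249233 -0.17368236  0.03334438]
```

Request:
{"name": "move_arm", "arguments": {"moves": [5.4,0,0,-0.06,0,0,0,5.4,0,0,0,0,0,0]}}

```text
clock: 10.9
tool_pos: [0.553, -0.1736, 0.0334]
orientation: [180.0, -0.2, 175.5]
force: [-7.8, 1.8, 2.2]
opening: 0.0558
gripper_force: 30.0
```

Request:
{"name": "move_arm", "arguments": {"moves": [5.4,-0.1,0,-0.05,0,0,0,5.4,0,0,0,0,0,0]}}

```text
clock: 11.1
tool_pos: [0.5536, -0.1737, 0.0334]
orientation: [180.0, -0.3, 175.5]
force: [-8.0, 1.2, -0.5]
opening: 0.0556
gripper_force: 30.0
```

```bash
python3 c.py | cut -c1-400
```

```text
arm [(168, np.float64(0.4966), np.float64(-0.1697), np.float64(0.0635)), (176, np.float64(0.5001), np.float64(-0.1699), np.float64(0.0627)), (184, np.float64(nan), np.float64(nan), np.float64(nan)), (192, np.float64(0.5087), np.float64(-0.1706), np.float64(0.0567)), (200, np.float64(0.5133), np.float64(-0.171), np.float64(0.0537)), (208, np.float64(0.5163), np.float64(-0.1712), np.float64(0.0563))
pack [[0.5199, -0.1908, 0.028], [0.5211, -0.1885, 0.049], [0.5284, -0.1893, 0.05]] [[0.5228, -0.1526, 0.0283], [0.5237, -0.1549, 0.049], [0.5308, -0.1554, 0.0505]]
11.15 [-7.82779542  2.37235387 -0.10335058] [ 0.55362373 -0.1736601   0.03340791]
```

Request:
{"name": "move_arm", "arguments": {"moves": [5.4,-0.1,0,-0.03,0,0,0,5.4,0,0,0,0,0,0]}}

```text
clock: 11.35
tool_pos: [0.5538, -0.1737, 0.0334]
orientation: [180.0, -0.4, 175.5]
force: [-8.3, 2.0, -0.9]
opening: 0.0559
gripper_force: 30.1
```

```bash
python3 c.py | cut -c1-1100
```

```text
arm [(168, np.float64(0.4982), np.float64(-0.1698), np.float64(0.0571)), (176, np.float64(0.5024), np.float64(-0.1701), np.float64(0.054)), (184, np.float64(0.5066), np.float64(-0.1705), np.float64(0.0518)), (192, np.float64(0.5112), np.float64(-0.1708), np.float64(0.0489)), (200, np.float64(0.5159), np.float64(-0.1712), np.float64(0.0464)), (208, np.float64(0.516), np.float64(-0.1712), np.float64(0.058)), (216, np.float64(0.5192), np.float64(-0.1715), np.float64(0.0595)), (224, np.float64(0.5233), np.float64(-0.1718), np.float64(0.0589)), (232, np.float64(0.5272), np.float64(-0.1721), np.float64(0.0589)), (240, np.float64(0.5297), np.float64(-0.1723), np.float64(0.062)), (248, np.float64(0.5335), np.float64(-0.1726), np.float64(0.0623)), (256, np.float64(0.5378), np.float64(-0.1729), np.float64(0.0617)), (264, np.float64(0.5436), np.float64(-0.1734), np.float64(0.0587)), (272, np.float64(0.5478), np.float64(-0.1737), np.float64(0.059)), (280, np.float64(0.5524), np.float64(-0.1741), np.float64(0.0586)), (288, np.float64(0.5247), np.float64(-0.1718), np.float64(0.1066))]
pack [[0.5204, -0.1909, 0.0274], [0.5219, -0.1888, 0.0474], [0.5285, -0.1892, 0.0504]] [[0.5233, -0.1526, 0.0276], [0.5239, -0.155, 0.0493], [0.5311, -0.1554, 0.0505]]
11.4 [-8.32116224  2.24693661 -0.91683805] [ 0.55385972 -0.17370717  0.03341258]
```

The catch has dropped: its arm top is at 59 mm all along, and 8 N was enough. Now ease back onto the hook.

Request:
{"name": "move_arm", "arguments": {"moves": [5.4,0.1,0,0.04,0,0,0,5.4,0.1,0,0.04,0,0,0,5.4,0,0,0,0,0,0]}}

```text
clock: 11.7
tool_pos: [0.5537, -0.1737, 0.0334]
orientation: [180.0, -0.2, 175.5]
force: [-5.6, 0.7, 0.6]
opening: 0.0555
gripper_force: 30.0
```

Request:
{"name": "move_arm", "arguments": {"moves": [5.4,0.1,0,0.03,0,0,0,5.4,0.1,0,0.03,0,0,0,5.4,0,0,0,0,0,0]}}

```text
clock: 12.0
tool_pos: [0.5536, -0.1737, 0.0334]
orientation: [180.0, 0.0, 175.6]
force: [-1.5, -0.1, -2.0]
opening: 0.0556
gripper_force: 30.0
```

Request:
{"name": "move_arm", "arguments": {"moves": [6.8,0,0,0,0,0,0,6.8,0,0,0,0,0,0,6.8,0,0,0,0,0,0,6.8,0,0,0,0,0,0]}}

```text
clock: 12.4
tool_pos: [0.554, -0.1737, 0.0337]
orientation: [180.0, 0.1, 175.6]
force: [0.7, 0.2, -0.5]
opening: 0.0676
gripper_force: 0.0
```

Request:
{"name": "move_arm", "arguments": {"moves": [6.8,0,0,-0.5,0,0,0,6.8,0,0,-1,0,0,0,6.8,0,0,-2,0,0,0,6.8,0,0,-3,0,0,0,6.8,0,0,-4,0,0,0,6.8,0,0,-4,0,0,0,6.8,0,0,0,0,0,0]}}

```text
clock: 13.1
tool_pos: [0.5568, -0.1743, 0.1858]
orientation: [-180.0, 0.6, 175.6]
force: [0.4, -0.3, -0.9]
opening: 0.068
gripper_force: 0.0
```

```bash
python3 - <<'E'
from h import *
r,d,m=snap("wrist");W=cloud(d,m)
save(r,"w4.png")
k=(W[...,2]>.045)&(W[...,2]<.055)&(abs(W[...,0]-.55)<.06)&(abs(W[...,1]+.1737)<.04)
p=W[k];print(len(p),cv2.minAreaRect((p[:,:2]*1000).astype(np.float32)),np.median(p[:,2]))
k=(W[...,2]>.0555)&(W[...,2]<.09)&(abs(W[...,0]-.54)<.06)&(abs(W[...,1]+.1737)<.012)
p=W[k]
for x in np.arange(.49,.6,.01):
    q=p[abs(p[:,0]-x)<.004]
    if len(q)>5: print(x.round(2),np.median(q[:,2]).round(4))
o=ctrl.get_obs();print(o["clock"],o["force"],o["tool_pos"])
E
```

```text
2806 ((550.8153076171875, -173.82354736328125), (53.48007583618164, 111.35030364990234), 85.76232147216797) 0.049184370532882715
0.5 0.0568
0.52 0.059
0.53 0.0594
0.54 0.0589
0.55 0.0587
0.56 0.0588
0.57 0.0587
0.58 0.0588
0.59 0.0588
13.15 [-0.18979595  0.0736385  -0.04967734] [ 0.55539569 -0.17382152  0.18279845]
```

View pics/w4.png

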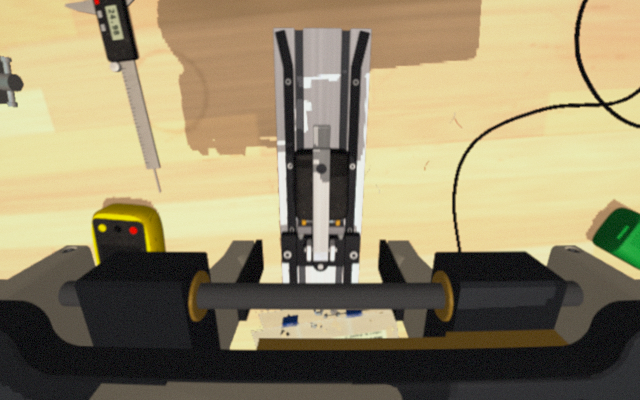

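The picture shows the pack seated in the lane at (322,185) between the strips, with its leading end on the brass pins (308–338,222). The catch arm is level at 59 mm, so fully dropped, with its nose behind the tail at (322,140). The gripper is clear.

```bash
python3 -c "
from plant import ctrl
print(ctrl.close_job())"
```

```text
the job is handed in; nothing more can be done
None
```

The pack is in the test nest with the catch dropped behind it and the gripper clear. The push on the pack stayed under about 12 N, and I handed the job in at about 13 s; no verdict came back.

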